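# Unload a finished vial carrier from the sampler tray into the one-way return lane

## Task

Pull the sampler's tray all the way out to its stop and leave it out. Lift the vial carrier with the fin out of the tray and slide it, upright, along the floor of the return lane and through the sprung gate, far enough that the gate swings fully shut behind it. Leave the well plate in the tray and do not disturb anything else on the bench.

Things in the scene. Friction and masses are not known exactly. Their poses are not given: they have to be found in the camera images.
- module_front (a point): Beige sampler module fixed on the bench, 360 deep (its x) x 300 wide (its y) x 160 tall. This point: middle of the lower edge of its front face, at bench height, axes along the module's; the module extends from here along +x. The tray comes out of the front along -x, towards the robot; the module's yaw is about -4 to 14 degrees. Nothing stands on its top.
- tray (a joint): Sliding tray, in m: 0 shut, 0.17 at its outer stop; starts 0 to 0.02 open and slides along the module's -x with about 2 N of friction; stays where left. Its front panel, beige with a clear window, is 294 wide, 12 thick and reaches from 38 to 145 above the bench; shut, its outer face is flush with the module's front.
- tray_pan (a point): Point on the upper face of the pan's floor, midway across, 80 behind the front panel's outer face, 45 above the bench; moves with the tray; axes as the module's. The pan is 270 long (x) x 250 wide (y), walls 5 thick, side and rear walls up to 80 above the bench; the front panel stands at its -x end.
- tray_handle (a point): Middle of the tray's dark steel bar handle: a round bar of 12 mm diameter, 140 long along the module's y, level, 128 mm above the bench (32 below the module's top), its axis 45 mm in front of the tray's front panel, leaving 39 mm free behind it. Held by a stub at each end. Moves with the tray; axes parallel to the module's.
- carrier: Vial carrier, grey plastic, 0.15 to 0.3 kg: block 110 long (its x) x 48 wide (y) x 35 tall, two rows of white vial caps to 39, and a central upright fin along x, 90 long, 10 thick, up to 85 above the underside. Origin: centre of underside. Stands in the tray beside the well plate, left or right, length within 14 degrees of the module's x; clear of the module when the tray is out.
- plate: White well plate 127 x 85 x 14 lying in the tray beside the carrier, on the other side; stays there. Origin: centre of its underside.
- lane: Return lane fixed on the bench: grey channel, open top and near end, 330 long (its x, away from the robot), 82 wide outside, 70 inside; floor 6 thick, walls 6 thick, up to 42 above the bench; end wall at +x (inner face x = 159). Origin: underside centre. Gate across it at x = -45, entry before it (x -165 to -45). Carriers centred at x = 80 to 103 clear the gate's swing.
- gateway (a point): Middle of the gateway in the lane, on the floor's upper face, 6 mm above the bench, at x = -45 of the lane. Axes parallel to the lane's.
- gate (a joint): Sprung dark steel leaf across the lane, hinged upright at its +y wall (gateway y = 38), 66 long, 4 thick, from 10 to 40 above the bench. In rad: 0 shut, to 1.45 as its tip swings to the lane's +x; never to -x. Weak spring (0.2 N at the tip shut, 0.9 N open): the carrier's nose pushes it aside, and it swings shut once the carrier's rear is past the opened leaf's tip, 66 beyond the gateway.
- block: Grey vial block 110 x 48 x 35 without a fin, black caps, loose on the bench to the right of the lane. Bystander.
- spanner: Loose steel spanner 160 long lying on the bench between lane and sampler. Bystander.
- jar: Loose amber jar, 56 diameter, 60 tall, on the bench near the robot. Bystander.
- bottle: Loose clear capped bottle, 80 diameter, 150 tall, to the right of the lane. Bystander.
- beaker: Loose glass beaker, 70 diameter, 90 tall, at the left. Bystander.

How it is judged:
On the way, in this order (a step that is already met when the one before it is completed fails the run):
1. the tray is pulled out to its stop (within 8 mm) (value of joint tray above 0.162 m), for 0.2 s.
2. the carrier, low in the gateway, holds the gate open (value of joint gate above 0.5 rad and x of carrier in the frame of lane between -0.1 and 0.05 m and y of carrier in the frame of lane between -0.03 and 0.03 m and z of carrier in the frame of lane below 0.03 m), for 0.05 s.
At the end, for the whole second after the job is handed in: The tray is out to within 10 mm of its stop; the carrier stands upright on the lane's floor beyond the gate (its centre 55 to 110 mm past the lane's centre), at rest and released; the gate is shut behind it (within 0.1 rad); the well plate lies flat in the tray (value of joint tray above 0.16 m and x of carrier in the frame of lane between 0.055 and 0.11 m and y of carrier in the frame of lane between -0.025 and 0.025 m and z of carrier in the frame of lane below 0.011 m and angle between carrier's own z axis and vertical below 0.1 rad and value of joint gate below 0.1 rad and linear speed of carrier below 0.02 m/s and z of plate in the frame of tray_pan between -0.005 and 0.015 m and horizontal distance between plate and tray_pan below 0.12 m and angle between plate's own z axis and vertical below 0.2 rad); the robot touches nothing.
It fails at once if the carrier is tipped more than about 35 degrees (angle between carrier's own z axis and vertical above 0.6 rad).
It fails at once if the well plate is lifted out of the tray (z of plate in the frame of tray_pan above 0.045 m).
It fails at once if a bystander on the bench (block, spanner, jar, bottle, beaker) is pushed more than 40 mm from its place (distance of any of block, spanner, jar, bottle, beaker from where it was at the start of the episode above 0.04 m).
It also fails if it takes over 61 s, if anything falls off the work surface, if the arm or the gripper's body presses on something with over 40 N, if the wrist force passes 120 N, or if a joint passes its speed limit or range.

## Robot

A 6-joint arm with a two-finger parallel gripper is mounted at the origin on the work surface. World frame = base frame: x ahead of the robot, y to its left, z up, the work surface at z = 0. Lengths are in m, angles in rad, forces in N, time in s.
With the tool pointing down it reaches from about 0.35 to 0.775 m from the base axis. Payload 5.5 kg.
Tool frame: the origin (TCP) lies where the fingers leave the gripper's body, on its centre line; the fingertips stand 73 mm ahead of it and the grasp point (between the pads) lies 54 mm ahead of it; z points along the fingers, y is the direction in which the jaws open and shut (so a half turn about z gives the same grasp; the last joint's range is limited). The gripper opens to 85 mm and grips with 20 to 120 N. Pads are 22 mm wide; open, the fingers measure 114 mm over their backs; the gripper's body (76 mm by 85 mm) begins 54 mm behind the grasp point. The pads swing forward as they close: fully open they stand 13 mm farther back than shut.
Start: joints at [1.201, 0.313, 0.046, 1.304, 0, 1.431], TCP at [0.131, 0.56, 0.304] pointing down, gripper open.
Joint ranges: [-2.76, 2.76], [-0.86, 1.69], [-1.03, 1.26], [-2.2, 2.34], [-1.47, 1.5], [-3.14, 3.14]. Speed limits (rad/s): [2.57, 2.57, 3.14, 3.14, 3.14, 3.14].

## Interface

Orientations are given as a unit quaternion [w, x, y, z].
In Python, from workcell import env, read_camera, job, cut_out gives the robot as it stands.
- The arm moves only by the tool servo_tool, never from a script. Its argument "deltas" is a list of rows, each an object of numbers: "dx", "dy", "dz": the shift along the world's x, y, z in mm; "rx", "ry", "rz": the turn, a rotation vector about the world's x, y, z in rad; "fingers": the closure, from -1 (fully open) to 1 (shut). A call has 1 to 8 rows; each row shifts and turns the commanded pose from where the row before left it; what a row does not reach is not made up. A row lasts 1/10 s, in which the tool goes at most 50 mm and 8.59 degrees, less where a joint would pass 70% of its speed; a pose out of reach is approached as far as the arm can. A call is refused whole if a number of a shift passes 50 or a number of a turn 0.15, either way. A call with a gripper value outside its range is refused whole. The fingers move at their own pace and stop on an object; "newtons" is the grip in N (left out, the last holds). Time passes only in rows, so rows that do not move let the fingers close. It gives the time, the measured TCP pose, the force and the opening at its end, in the units of the state.
- env.get_state(): the state, without advancing time (a new reading comes with each control period).
- read_camera(name): name is "scene" or "top"; returns a dict with "img" (400x640x3 uint8, red, green, blue), "intrinsics" (3x3 intrinsics, pixels), "extrinsics" (4x4, takes a point from camera to world coordinates). Camera axes: x right, y down, z forward; pixel columns grow to the right and rows downward; lengths in m; the calibration is good to about 2 mm. A picture is of the moment at which its call begins. There is no depth.
- job.hand_in(): hands the job in, once; it reports no verdict.
Trained networks look in the newest picture that a camera, given by its name, has taken for a name from the list of things; names that differ only in an ending like _2 or _b are one class to them, and where a whole thing is asked for, a point or a joint stands for the part that bears it (a point fixed in the world has none). Each returns a list of dicts, best first, with "confidence" (0 to 1); they miss things now and then, are a little off and sometimes report something else, mostly with a low value. They report only what shows in the picture. A call takes as long as a camera call.
- cut_out(target, camera): "region" (400x640 bool, what is visible of it) and "extent" ([left, top, right, bottom] in pixels, round what is visible of it).
The state is a dict: "clock": time; "joint_pos": joint angles; "qvel": joint speeds; "tau": joint torques, N m; "tcp_pos": TCP position; "orientation": TCP orientation; "wrist_force": force on the tool from outside, world axes, zero at the start; "ft_torque": the same for the moment, N m; "finger_gap": finger opening in m.
Only numpy, scipy, OpenCV 4.12 (cv2) and the standard library are available. Lean on these libraries where they do the work, as an engineer would, in place of code of your own. Each camera call takes 0.05 s, during which the arm holds its last target. There are 200 camera calls.

## Working session

There is one attempt and no reset: what is moved stays moved. The work goes in short steps, Python scripts to look and compute and a tool call to move; the robot and the scene stay as the last step left them, time stands still between calls to the robot, and variables do not carry over. Pictures are saved under pics/ and viewed, about 8 in all and at most 12, crops included, and the job is handed in when it is done.

Besides the shell and the picture viewer there is one more tool, called after ">>>" by a JSON object that holds its "api" and its "payload". servo_tool: Moves the arm, as the interface text tells. Its arguments: {"type":"object","properties":{"deltas":{"type":"array"},"newtons":{"type":"number"}},"required":["deltas"]}

```bash
mkdir -p pics; ls; python3 - <<'E'
from workcell import env, read_camera, job, cut_out
import cv2,numpy as np
np.set_printoptions(precision=4,suppress=True)
s=env.get_state();print(s)
for c in ("scene","top"):
    r=read_camera(c);cv2.imwrite(f"pics/{c}0.png",r["img"][:,:,::-1]);print(c,r["intrinsics"],r["extrinsics"])
    for t in ("module_front","tray","tray_handle","carrier","plate","lane","gate","spanner","block","jar","bottle","beaker"):
        try:
            o=cut_out(t,c)
            print(t,[(round(d["confidence"],2),[int(v) for v in d["extent"]]) for d in o[:2]])
        except Exception as e: print(t,e)
E
```

```text
pics
{'clock': 0.0, 'joint_pos': array([1.2014, 0.314 , 0.0449, 1.3036, 0.    , 1.4312]), 'qvel': array([-0.0001, -0.0003,  0.0001, -0.0008, -0.0015, -0.0013]), 'tau': array([ -0.0005, -48.0626,  29.8534,   0.0194,  -0.0002,   0.    ]), 'tcp_pos': array([0.1308, 0.5595, 0.303 ]), 'orientation': array([-0.0002,  0.1146,  0.9934, -0.0009]), 'wrist_force': array([ 0.0928, -0.1985, -0.351 ]), 'ft_torque': array([ 0.0053, -0.0397,  0.0004]), 'finger_gap': 0.0856082227285725}
scene [[366.5168   0.     322.6313]
 [  0.     366.5168 197.9253]
 [  0.       0.       1.    ]] [[-0.8584  0.4395 -0.2646  0.8747]
 [ 0.5131  0.7362 -0.4413  0.5419]
 [ 0.0009 -0.5145 -0.8575  1.106 ]
 [ 0.      0.      0.      1.    ]]
module_front [(0.74, [171, 185, 338, 343])]
tray [(0.59, [276, 89, 307, 115]), (0.56, [285, 189, 337, 279])]
tray_handle [(0.87, [291, 185, 337, 278]), (0.34, [448, 314, 476, 345])]
carrier [(0.6, [279, 91, 306, 115])]
plate [(0.15, [224, 86, 250, 125])]
lane [(0.58, [243, 131, 336, 187])]
gate []
spanner [(0.8, [322, 161, 357, 187])]
block [(0.61, [278, 90, 307, 112])]
jar [(0.81, [3
[... 208 characters left out ...]
    1.    ]] [[ 0.0017 -0.9923  0.1238  0.4041]
 [-0.9998  0.0005  0.0173  0.0485]
 [-0.0172 -0.1238 -0.9922  1.2873]
 [ 0.      0.      0.      1.    ]]
module_front [(0.94, [261, 45, 362, 182]), (0.25, [477, 231, 503, 261])]
tray [(0.91, [259, 152, 357, 182]), (0.67, [263, 44, 366, 180])]
tray_handle [(0.73, [260, 154, 355, 184]), (0.34, [392, 153, 425, 251])]
carrier []
plate [(0.4, [288, 157, 301, 156])]
lane [(0.88, [391, 152, 426, 253])]
gate [(0.63, [261, 155, 356, 183]), (0.48, [398, 216, 417, 218])]
spanner [(0.68, [358, 213, 368, 259])]
block [(0.76, [477, 229, 500, 261])]
jar [(0.51, [291, 252, 310, 274])]
bottle [(0.79, [477, 163, 517, 192])]
beaker [(0.86, [154, 218, 184, 244])]
```

```bash
python3 - <<'E'
import cv2
a=cv2.imread("pics/top0.png");cv2.imwrite("pics/top0z.png",cv2.resize(a[30:290,140:540],None,fx=2,fy=2,interpolation=cv2.INTER_CUBIC))
E
```

```text
(no output)
```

View pics/top0z.png

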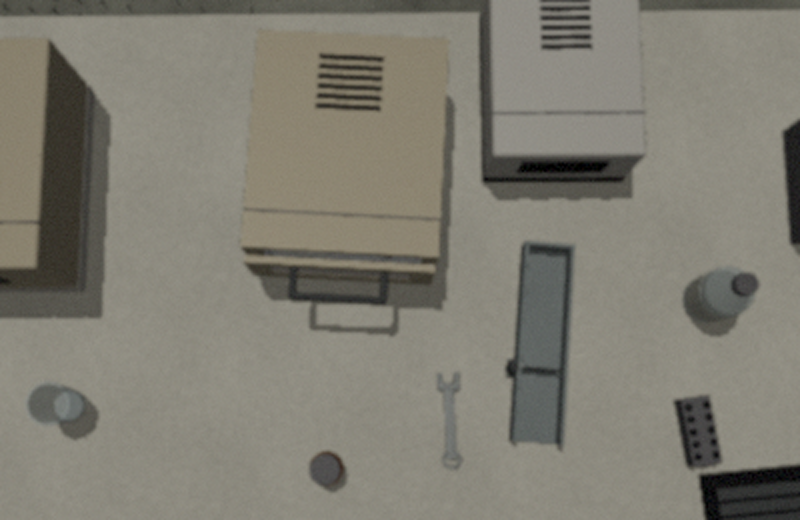

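View pics/scene0.png

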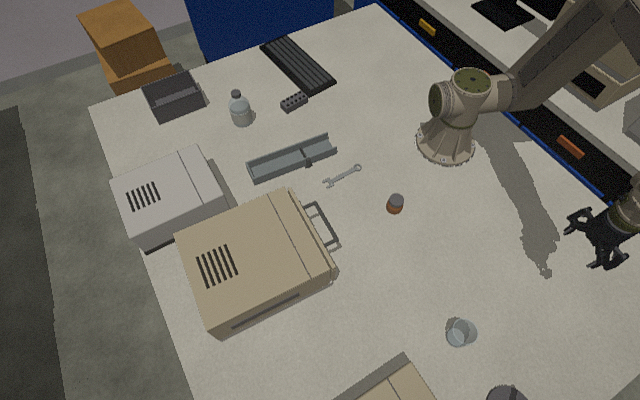

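The top view shows the nearly shut module, with its handle bar at zoom px (291..386, 300). The lane corners are at (523,243), (573,245), (562,447) and (511,443). The spanner lies between the lane and the sampler. The scene view agrees with this layout.

```bash
cat > h.py <<'E'
from workcell import env, read_camera, job, cut_out
import cv2,numpy as np
np.set_printoptions(precision=4,suppress=True)
def ray(r,uv,z):
    K=r["intrinsics"];E=r["extrinsics"]
    uv=np.atleast_2d(np.asarray(uv,float))
    d=np.c_[uv,np.ones(len(uv))]@np.linalg.inv(K).T@E[:3,:3].T
    o=E[:3,3]
    return (o+d*((z-o[2])/d[:,2])[:,None])
def proj(r,P):
    K=r["intrinsics"];E=r["extrinsics"]
    c=(np.atleast_2d(P)-E[:3,3])@E[:3,:3]
    p=c@K.T
    return p[:,:2]/p[:,2:]
E
python3 - <<'E'
from h import *
r=read_camera("top")
z=lambda L:[(140+u/2-.25,30+v/2-.25) for u,v in L]
print("module top front L,R, back L,R",ray(r,z([(242,247),(437,258),(257,30),(448,36)]),.16))
print("handle bar ends",ray(r,z([(291,299),(386,302)]),.128))
print("lane farL farR nearR nearL",ray(r,z([(523,243),(573,245),(562,447),(511,443)]),.042))
print("gate ends",ray(r,z([(522,370),(557,372)]),.04))
for t,h in (("lane",.042),("tray_handle",.128)):
    o=cut_out(t,"top")[0]["region"].astype(np.uint8)
    c=cv2.minAreaRect(cv2.findNonZero(o));w=ray(r,cv2.boxPoints(c),h);print(t,w, w.mean(0))
# dark bar: per-column darkest row
g=cv2.cvtColor(r["img"],cv2.COLOR_RGB2GRAY).astype(float)
pts=[]
for u in range(290,330,3):
    col=g[172:186,u]; w=np.clip(np.median(g[190:194,u])*0+110-col,0,None); 
    pts.append((u,172+(w*np.arange(14)).sum()/max(w.sum(),1e-6)))
w=ray(r,pts,.128);print(g[168:190,310]);print(w)
E
```

```text
module top front L,R, back L,R [[ 0.6773  0.2529  0.16  ]
 [ 0.6597 -0.0403  0.16  ]
 [ 1.0239  0.2368  0.16  ]
 [ 1.0116 -0.0609  0.16  ]]
handle bar ends [[0.6033 0.1815 0.128 ]
 [0.5984 0.0358 0.128 ]]
lane farL farR nearR nearL [[ 0.7115 -0.192   0.042 ]
 [ 0.7079 -0.2743  0.042 ]
 [ 0.3775 -0.2462  0.042 ]
 [ 0.3837 -0.165   0.042 ]]
gate ends [[ 0.5011 -0.1857  0.04  ]
 [ 0.4978 -0.2422  0.04  ]]
lane [[ 0.3879 -0.1484  0.042 ]
 [ 0.7182 -0.1723  0.042 ]
 [ 0.7123 -0.2784  0.042 ]
 [ 0.3828 -0.2512  0.042 ]] [ 0.5503 -0.2126  0.042 ]
tray_handle [[ 0.6086  0.2567  0.128 ]
 [ 0.6864  0.2539  0.128 ]
 [ 0.6687 -0.0375  0.128 ]
 [ 0.5915 -0.0324  0.128 ]] [0.6388 0.1102 0.128 ]
[ 65.  60.  75.  83.  87.  86.  85.  86.  79.  67.  51.  46.  50.  83.
 124. 141. 143. 140. 141. 141. 141. 142.]
[[0.6111 0.167  0.128 ]
 [0.6112 0.1578 0.128 ]
 [0.606  0.1485 0.128 ]
 [0.61   0.1393 0.128 ]
 [0.6096 0.1301 0.128 ]
 [0.6096 0.1209 0.128 ]
 [0.6092 0.1117 0.128 ]
 [0.6094 0.1025 0.128 ]
 [0.609  0.0933 0.128 ]
 [0.6091 0.0841 0.128 ]
 [0.609  0.0749 0.128 ]
 [0.6089 0.0657 0.128 ]
 [0.6075 0.0565 0.128 ]
 [0.6086 0.0473 0.128 ]]
```

```bash
python3 - <<'E'
import cv2
a=cv2.imread("pics/top0.png");b=[cv2.resize(a[145:195,255:365],None,fx=7,fy=7,interpolation=cv2.INTER_CUBIC)]
cv2.imwrite("pics/hz.png",b[0])
E
```

```text
(no output)
```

View pics/hz.png

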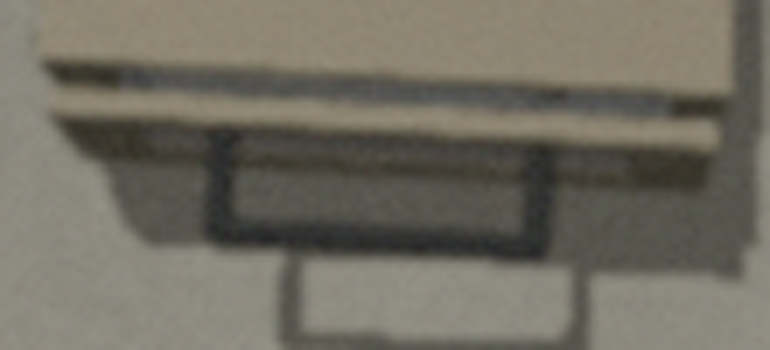

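>>> {"api": "servo_tool", "payload": {"deltas": [{"dx": 30,"dy": -28,"rz": -0.087,"fingers": -0.2},{"dx": 30,"dy": -28,"rz": -0.087},{"dx": 30,"dy": -28,"rz": -0.087},{"dx": 30,"dy": -28,"rz": -0.087},{"dx": 30,"dy": -28,"rz": -0.087},{"dx": 30,"dy": -28,"rz": -0.087},{"dx": 30,"dy": -28,"rz": -0.087},{"dx": 30,"dy": -28,"rz": -0.087}], "newtons": 40}}

```text
invalid input at $.deltas[0]: expected keys dx, dy, dz, rx, ry, rz, fingers
```

>>> {"api": "servo_tool", "payload": {"deltas": [{"dx": 30,"dy": -28,"rz": -0.087},{"dx": 30,"dy": -28,"rz": -0.087},{"dx": 30,"dy": -28,"rz": -0.087},{"dx": 30,"dy": -28,"rz": -0.087},{"dx": 30,"dy": -28,"rz": -0.087},{"dx": 30,"dy": -28,"rz": -0.087},{"dx": 25,"dy": -28,"rz": -0.087},{"dz": 0}]}}

```text
invalid input at $.deltas[0]: expected keys dx, dy, dz, rx, ry, rz, fingers
```

All seven keys are required in every row.

>>> {"api": "servo_tool", "payload": {"deltas": [{"dx": 30,"dy": -28,"dz": 0,"rx": 0,"ry": 0,"rz": -0.087,"fingers": -0.2},{"dx": 30,"dy": -28,"dz": 0,"rx": 0,"ry": 0,"rz": -0.087,"fingers": -0.2},{"dx": 30,"dy": -28,"dz": 0,"rx": 0,"ry": 0,"rz": -0.087,"fingers": -0.2},{"dx": 30,"dy": -28,"dz": 0,"rx": 0,"ry": 0,"rz": -0.087,"fingers": -0.2},{"dx": 30,"dy": -28,"dz": 0,"rx": 0,"ry": 0,"rz": -0.087,"fingers": -0.2},{"dx": 30,"dy": -28,"dz": 0,"rx": 0,"ry": 0,"rz": -0.087,"fingers": -0.2},{"dx": 30,"dy": -28,"dz": 0,"rx": 0,"ry": 0,"rz": -0.087,"fingers": -0.2},{"dx": 30,"dy": -28,"dz": 0,"rx": 0,"ry": 0,"rz": -0.087,"fingers": -0.2}], "newtons": 40}}

```text
clock: 2.25
tcp_pos: [0.372, 0.3346, 0.3042]
orientation: [0.0, 0.448, 0.894, 0.0]
wrist_force: [0.7, 0.8, 0.0]
finger_gap: 0.0512
```

>>> {"api": "servo_tool", "payload": {"deltas": [{"dx": 30,"dy": -28,"dz": 0,"rx": 0,"ry": 0,"rz": -0.087,"fingers": -0.2},{"dx": 30,"dy": -28,"dz": 0,"rx": 0,"ry": 0,"rz": -0.087,"fingers": -0.2},{"dx": 30,"dy": -28,"dz": 0,"rx": 0,"ry": 0,"rz": -0.087,"fingers": -0.2},{"dx": 30,"dy": -28,"dz": 0,"rx": 0,"ry": 0,"rz": -0.087,"fingers": -0.2},{"dx": 30,"dy": -28,"dz": 0,"rx": 0,"ry": 0,"rz": -0.087,"fingers": -0.2},{"dx": 30,"dy": -28,"dz": 0,"rx": 0,"ry": 0,"rz": -0.087,"fingers": -0.2},{"dx": 30,"dy": -28,"dz": 0,"rx": 0,"ry": 0,"rz": -0.087,"fingers": -0.2},{"dx": 0,"dy": 0,"dz": 0,"rx": 0,"ry": 0,"rz": 0,"fingers": -0.2}]}}

```text
clock: 3.05
tcp_pos: [0.5843, 0.1363, 0.3031]
orientation: [0.001, 0.697, 0.717, 0.0]
wrist_force: [-0.1, 0.5, -0.4]
finger_gap: 0.0511
```

```bash
python3 - <<'E'
from h import *
from scipy.spatial.transform import Rotation as R
s=env.get_state();print(s["clock"],s["tcp_pos"],s["finger_gap"]);q=s["orientation"];M=R.from_quat(q[[1,2,3,0]]).as_matrix();print(M,s["joint_pos"])
r=read_camera("top")
print(ray(r,[(284.6,178.9),(333.6,179.7),(309,179.3)],.128))
E
```

```text
3.05 [0.5843 0.1363 0.3031] 0.051146523634719346
[[-0.0293  0.9996  0.0014]
 [ 0.9996  0.0293 -0.0011]
 [-0.0011  0.0014 -1.    ]] [ 0.0959  0.3621  0.1133  1.3207 -0.0012  1.6374]
[[0.6044 0.1835 0.128 ]
 [0.6017 0.0332 0.128 ]
 [0.603  0.1086 0.128 ]]
```

>>> {"api": "servo_tool", "payload": {"deltas": [{"dx": 19,"dy": -28,"dz": 0,"rx": 0,"ry": 0,"rz": -0.075,"fingers": 0.1},{"dx": 0,"dy": 0,"dz": 0,"rx": 0,"ry": 0,"rz": 0,"fingers": 0.1},{"dx": 0,"dy": 0,"dz": -30,"rx": 0,"ry": 0,"rz": 0,"fingers": 0.1},{"dx": 0,"dy": 0,"dz": -30,"rx": 0,"ry": 0,"rz": 0,"fingers": 0.1},{"dx": 0,"dy": 0,"dz": -30,"rx": 0,"ry": 0,"rz": 0,"fingers": 0.1},{"dx": 0,"dy": 0,"dz": -20,"rx": 0,"ry": 0,"rz": 0,"fingers": 0.1},{"dx": 0,"dy": 0,"dz": -10,"rx": 0,"ry": 0,"rz": 0,"fingers": 0.1},{"dx": 0,"dy": 0,"dz": 0,"rx": 0,"ry": 0,"rz": 0,"fingers": 0.1}]}}

```text
clock: 3.9
tcp_pos: [0.5985, 0.1128, 0.1827]
orientation: [-0.001, 0.72, 0.694, -0.001]
wrist_force: [-0.5, 0.8, 0.4]
finger_gap: 0.0388
```

>>> {"api": "servo_tool", "payload": {"deltas": [{"dx": 0,"dy": 0,"dz": 0,"rx": 0,"ry": 0,"rz": 0,"fingers": 1},{"dx": 0,"dy": 0,"dz": 0,"rx": 0,"ry": 0,"rz": 0,"fingers": 1},{"dx": 0,"dy": 0,"dz": 0,"rx": 0,"ry": 0,"rz": 0,"fingers": 1},{"dx": 0,"dy": 0,"dz": 0,"rx": 0,"ry": 0,"rz": 0,"fingers": 1}]}}

```text
clock: 4.3
tcp_pos: [0.6013, 0.1123, 0.1858]
orientation: [0.001, 0.721, 0.693, 0.002]
wrist_force: [2.0, 2.3, 5.4]
finger_gap: 0.0106
```

>>> {"api": "servo_tool", "payload": {"deltas": [{"dx": -5,"dy": 0,"dz": 0,"rx": 0,"ry": 0,"rz": 0,"fingers": 1},{"dx": -10,"dy": 0,"dz": 0,"rx": 0,"ry": 0,"rz": 0,"fingers": 1},{"dx": -12,"dy": 1,"dz": 0,"rx": 0,"ry": 0,"rz": 0,"fingers": 1},{"dx": -13,"dy": 1,"dz": 0,"rx": 0,"ry": 0,"rz": 0,"fingers": 1}]}}

```text
clock: 4.7
tcp_pos: [0.5615, 0.1145, 0.1858]
orientation: [0.001, 0.721, 0.693, 0.003]
wrist_force: [2.8, 3.6, 6.1]
finger_gap: 0.0103
```

>>> {"api": "servo_tool", "payload": {"deltas": [{"dx": -15,"dy": 0.7,"dz": 0,"rx": 0,"ry": 0,"rz": 0,"fingers": 1},{"dx": -15,"dy": 0.7,"dz": 0,"rx": 0,"ry": 0,"rz": 0,"fingers": 1},{"dx": -15,"dy": 0.7,"dz": 0,"rx": 0,"ry": 0,"rz": 0,"fingers": 1},{"dx": -15,"dy": 0.7,"dz": 0,"rx": 0,"ry": 0,"rz": 0,"fingers": 1},{"dx": -15,"dy": 0.7,"dz": 0,"rx": 0,"ry": 0,"rz": 0,"fingers": 1},{"dx": -12,"dy": 0.7,"dz": 0,"rx": 0,"ry": 0,"rz": 0,"fingers": 1},{"dx": -10,"dy": 0.7,"dz": 0,"rx": 0,"ry": 0,"rz": 0,"fingers": 1},{"dx": -8,"dy": 0,"dz": 0,"rx": 0,"ry": 0,"rz": 0,"fingers": 1}]}}

```text
clock: 5.5
tcp_pos: [0.4561, 0.1203, 0.1858]
orientation: [0.0, 0.72, 0.693, 0.003]
wrist_force: [2.9, 9.3, 6.3]
finger_gap: 0.0105
```

>>> {"api": "servo_tool", "payload": {"deltas": [{"dx": -4,"dy": 0,"dz": 0,"rx": 0,"ry": 0,"rz": 0,"fingers": 1},{"dx": -3,"dy": 0,"dz": 0,"rx": 0,"ry": 0,"rz": 0,"fingers": 1},{"dx": 0,"dy": 0,"dz": 0,"rx": 0,"ry": 0,"rz": 0,"fingers": 1}]}}

```text
clock: 5.8
tcp_pos: [0.4489, 0.1207, 0.1857]
orientation: [-0.001, 0.72, 0.694, 0.003]
wrist_force: [0.7, 9.7, 8.9]
finger_gap: 0.0106
```

>>> {"api": "servo_tool", "payload": {"deltas": [{"dx": -3,"dy": 2,"dz": 0,"rx": 0,"ry": 0,"rz": 0,"fingers": 1},{"dx": -3,"dy": 0,"dz": 0,"rx": 0,"ry": 0,"rz": 0,"fingers": 1},{"dx": 0,"dy": 0,"dz": 0,"rx": 0,"ry": 0,"rz": 0,"fingers": 1}]}}

```text
clock: 6.1
tcp_pos: [0.444, 0.1213, 0.1857]
orientation: [0.002, 0.721, 0.693, 0.003]
wrist_force: [3.4, 3.0, 5.4]
finger_gap: 0.0106
```

>>> {"api": "servo_tool", "payload": {"deltas": [{"dx": -3,"dy": 0,"dz": 0,"rx": 0,"ry": 0,"rz": 0,"fingers": 1},{"dx": -3,"dy": 0,"dz": 0,"rx": 0,"ry": 0,"rz": 0,"fingers": 1},{"dx": 0,"dy": 0,"dz": 0,"rx": 0,"ry": 0,"rz": 0,"fingers": 1}]}}

```text
clock: 6.4
tcp_pos: [0.4433, 0.1213, 0.1859]
orientation: [0.005, 0.721, 0.693, 0.007]
wrist_force: [21.1, 3.5, -11.6]
finger_gap: 0.0105
```

>>> {"api": "servo_tool", "payload": {"deltas": [{"dx": 4,"dy": 0,"dz": 0,"rx": 0,"ry": 0,"rz": 0,"fingers": 0.1},{"dx": 0,"dy": 0,"dz": 0,"rx": 0,"ry": 0,"rz": 0,"fingers": 0.1},{"dx": 0,"dy": 0,"dz": 0,"rx": 0,"ry": 0,"rz": 0,"fingers": 0.1},{"dx": 0,"dy": 0,"dz": 15,"rx": 0,"ry": 0,"rz": 0,"fingers": 0.1},{"dx": 0,"dy": 0,"dz": 30,"rx": 0,"ry": 0,"rz": 0,"fingers": 0.1},{"dx": 0,"dy": 0,"dz": 40,"rx": 0,"ry": 0,"rz": 0,"fingers": 0.1},{"dx": -20,"dy": 0,"dz": 40,"rx": 0,"ry": 0,"rz": 0.14,"fingers": 0.1},{"dx": -30,"dy": 0,"dz": 10,"rx": 0,"ry": 0,"rz": 0.14,"fingers": -0.2}]}}

```text
clock: 7.2
tcp_pos: [0.3912, 0.1208, 0.3226]
orientation: [0.002, 0.615, 0.789, 0.002]
wrist_force: [0.9, 0.5, 0.3]
finger_gap: 0.0506
```

>>> {"api": "servo_tool", "payload": {"deltas": [{"dx": 0,"dy": 0,"dz": 0,"rx": 0,"ry": 0,"rz": 0.145,"fingers": -0.2},{"dx": 0,"dy": 0,"dz": 0,"rx": 0,"ry": 0,"rz": 0.145,"fingers": -0.2},{"dx": 0,"dy": 0,"dz": 0,"rx": 0,"ry": 0,"rz": 0.145,"fingers": -0.2},{"dx": 0,"dy": 0,"dz": 0,"rx": 0,"ry": 0,"rz": 0.145,"fingers": -0.2},{"dx": 0,"dy": 0,"dz": 0,"rx": 0,"ry": 0,"rz": 0.145,"fingers": -0.2},{"dx": 0,"dy": 0,"dz": 0,"rx": 0,"ry": 0,"rz": 0.145,"fingers": -0.2},{"dx": 0,"dy": 0,"dz": 0,"rx": 0,"ry": 0,"rz": 0.145,"fingers": -0.2},{"dx": 0,"dy": 0,"dz": 0,"rx": 0,"ry": 0,"rz": 0.145,"fingers": -0.2}]}}

```text
clock: 8.0
tcp_pos: [0.389, 0.1207, 0.3185]
orientation: [-0.001, 0.082, 0.997, -0.0]
wrist_force: [0.1, 0.9, -0.1]
finger_gap: 0.0516
```

```bash
python3 - <<'E'
from h import *
s=env.get_state();print(s["clock"],s["tcp_pos"],s["orientation"])
for c in ("top","scene"):
    r=read_camera(c);cv2.imwrite(f"pics/{c}1.png",r["img"][:,:,::-1])
    for t in ("carrier","plate"):
        for d in cut_out(t,c)[:2]: print(c,t,d["confidence"],d["extent"])
a=cv2.imread("pics/top1.png");cv2.imwrite("pics/top1z.png",cv2.resize(a[140:265,255:455],None,fx=4,fy=4,interpolation=cv2.INTER_CUBIC))
a=cv2.imread("pics/scene1.png");cv2.imwrite("pics/scene1z.png",cv2.resize(a[130:310,220:440],None,fx=3.3,fy=3.3,interpolation=cv2.INTER_CUBIC))
E
```

```text
8.0 [0.389  0.1207 0.3185] [-0.0009  0.0818  0.9967 -0.0002]
top carrier 0.92 [320.5, 173.2, 338.1, 208.8]
top plate 0.6 [279.9, 166.0, 305.0, 204.3]
scene carrier 0.82 [304.3, 195.5, 338.5, 226.8]
scene plate 0.85 [316.7, 227.5, 363.7, 265.3]
```

View pics/top1z.png

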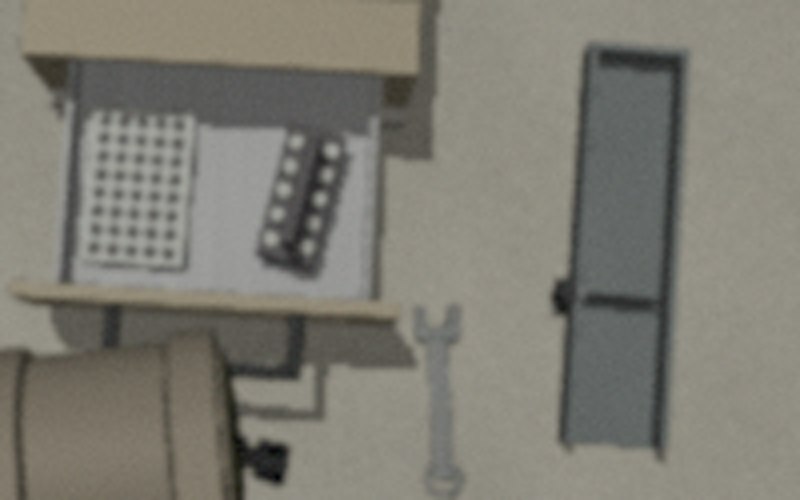

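The top view shows the tray out. The plate is on the left, and the carrier with its fin is on the right at zoom (257..347, 128..276), tilted in yaw. The lane and gate are clear at (562..688, 45..458).

```bash
python3 - <<'E'
from h import *
r=read_camera("top");r2=read_camera("scene")
z=lambda L:[(255+u/4-.375,140+v/4-.375) for u,v in L]
L=ray(r,z([(297,142),(292,165),(285,190),(279,214),(272,240)]),.084);R=ray(r,z([(332,150),(325,174),(320,199),(313,223),(306,247)]),.084)
c=(L+R).mean(0)/2;d=(L[0]-L[4]+R[0]-R[4]);print("caps",L[0],L[4],R[0],R[4],"c",(L.mean(0)+R.mean(0))/2,"yaw",np.arctan2(d[1],d[0]))
C=ray(r,z([(293,128),(347,143),(312,276),(257,258)]),.08);print("corners",C,C.mean(0));d=C[0]+C[1]-C[2]-C[3];print("yaw",np.arctan2(d[1],d[0]),np.linalg.norm(C[0]-C[3]),np.linalg.norm(C[0]-C[1]))
La=ray(r,z([(588,45),(688,48),(664,458),(562,445)]),.042);print("lane",La,La.mean(0));d=La[0]+La[1]-La[2]-La[3];print(np.arctan2(d[1],d[0]),np.linalg.norm(d)/2,np.linalg.norm(La[0]-La[1]),np.linalg.norm(La[2]-La[3]))
for n,cam,rr,h in (("lane","scene",r2,.04),("carrier","scene",r2,.09)):
    o=cut_out(n,cam)[0]["region"];v,u=np.nonzero(o);print(n,ray(rr,[(u.mean(),v.mean())],h))
# floor-shading check: model corners into scene view
print("tray panel ends",ray(r,z([(10,285),(400,312)]),.145))
np.save("lane.npy",La)
c=La.mean(0)[:2];a=np.arctan2(d[1],d[0])
Rm=np.array([[np.cos(a),-np.sin(a)],[np.sin(a),np.cos(a)]])
im=r2["img"][:,:,::-1].copy(); im=cv2.resize(im[130:310,220:440],None,fx=3.6,fy=3.3,interpolation=cv2.INTER_CUBIC)
def draw(P,col):
    p=(proj(r2,P)-[220,130])*[3.6,3.3]+[1.3,1.15]; cv2.polylines(im,[p.astype(np.int32)],True,col,1)
for h in (0,.042):
    q=np.array([[.165,.041],[.165,-.041],[-.165,-.041],[-.165,.041]])@Rm.T+c; draw(np.c_[q,np.full(4,h)],(0,0,255))
cc=C.mean(0)[:2];d=C[0]+C[1]-C[2]-C[3];a=np.arctan2(d[1],d[0]);Rm=np.array([[np.cos(a),-np.sin(a)],[np.sin(a),np.cos(a)]])
for hx,hy,h in ((.055,.024,.08),(.045,.005,.130),(.055,.024,.045)):
    q=np.array([[hx,hy],[hx,-hy],[-hx,-hy],[-hx,hy]])@Rm.T+cc; draw(np.c_[q,np.full(4,h)],(0,255,0))
cv2.imwrite("pics/sc_ov.png",im)
E
```

```text
caps [0.624  0.0476 0.084 ] [0.5454 0.0674 0.084 ] [0.6175 0.0198 0.084 ] [0.5399 0.0406 0.084 ] c [0.5819 0.0436 0.084 ] yaw -0.25412449652153196
corners [[0.6361 0.0508 0.08  ]
 [0.6238 0.0077 0.08  ]
 [0.5173 0.0358 0.08  ]
 [0.5316 0.0793 0.08  ]] [0.5772 0.0434 0.08  ]
yaw -0.2621233523007917 0.10832033733775454 0.04479297616789253
lane [[ 0.7128 -0.1933  0.042 ]
 [ 0.71   -0.2756  0.042 ]
 [ 0.3747 -0.2457  0.042 ]
 [ 0.3849 -0.1646  0.042 ]] [ 0.5456 -0.2198  0.042 ]
-0.08790897653074382 0.3328761551521351 0.08233982295730885 0.08172389471216442Traceback (most recent call last):
  File "<stdin>", line 9, in <module>
IndexError: list index out of range
```

```bash
cat > ov.py <<'E'
from h import *
def overlay(cam,box,f,items,fn):
    r=read_camera(cam); x0,y0,x1,y1=box
    im=cv2.resize(r["img"][y0:y1,x0:x1,::-1],None,fx=f,fy=f,interpolation=cv2.INTER_CUBIC)
    for c,a,hx,hy,h in items:
        Rm=np.array([[np.cos(a),-np.sin(a)],[np.sin(a),np.cos(a)]])
        q=np.array([[hx,hy],[hx,-hy],[-hx,-hy],[-hx,hy]])@Rm.T+c
        p=(proj(r,np.c_[q,np.full(4,h)])-[x0,y0]+.5)*f-.5
        cv2.polylines(im,[np.round(p*16).astype(np.int32)],True,(0,0,255),1,cv2.LINE_AA,4)
    cv2.imwrite(fn,im)
LANE=((.5462,-.2197),-.088)
E
python3 - <<'E'
from ov import *
L=LANE;C=((.580,.0435),-.257)
overlay("scene",(230,120,370,240),5,[(*L,.165,.041,0),(*L,.165,.041,.042),(*C,.055,.024,.08),(*C,.045,.005,.130),(*C,.055,.024,.045)],"pics/sc_ov.png")
E
```

```text
(no output)
```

View pics/sc_ov.png

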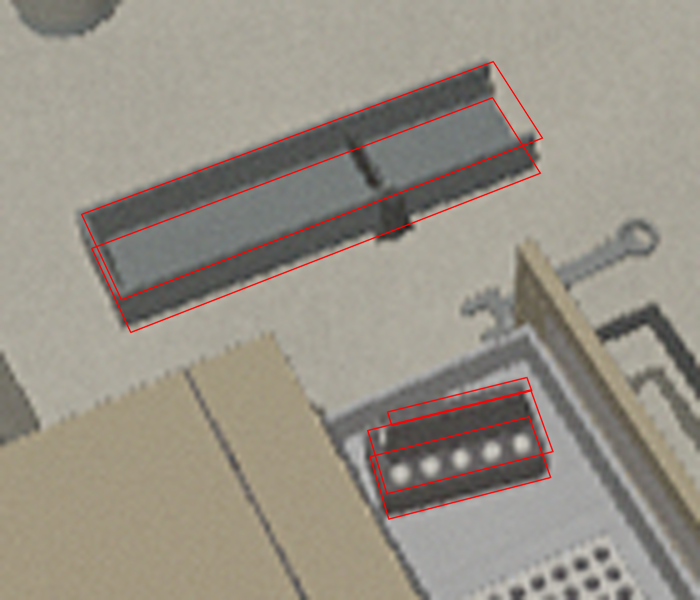

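The overlay agrees with the image to within about 3 mm for both lane and carrier. I'm going to grasp the fin.

>>> {"api": "servo_tool", "payload": {"deltas": [{"dx": 38,"dy": -16,"dz": 0,"rx": 0,"ry": 0,"rz": -0.02,"fingers": 0.1},{"dx": 38,"dy": -16,"dz": 0,"rx": 0,"ry": 0,"rz": -0.02,"fingers": 0.1},{"dx": 38,"dy": -16,"dz": 0,"rx": 0,"ry": 0,"rz": -0.02,"fingers": 0.1},{"dx": 38,"dy": -15,"dz": 0,"rx": 0,"ry": 0,"rz": -0.02,"fingers": 0.1},{"dx": 38,"dy": -15,"dz": 0,"rx": 0,"ry": 0,"rz": -0.013,"fingers": 0.1},{"dx": 0,"dy": 0,"dz": -30,"rx": 0,"ry": 0,"rz": 0,"fingers": 0.1},{"dx": 0,"dy": 0,"dz": -30,"rx": 0,"ry": 0,"rz": 0,"fingers": 0.1},{"dx": 0,"dy": 0,"dz": 0,"rx": 0,"ry": 0,"rz": 0,"fingers": 0.1}]}}

```text
clock: 9.3
tcp_pos: [0.578, 0.0427, 0.2542]
orientation: [-0.004, 0.132, 0.991, -0.0]
wrist_force: [-0.2, 0.2, 0.7]
finger_gap: 0.038
```

>>> {"api": "servo_tool", "payload": {"deltas": [{"dx": 1,"dy": 0,"dz": -25,"rx": 0,"ry": 0,"rz": 0,"fingers": 0.1},{"dx": 0,"dy": 0,"dz": -25,"rx": 0,"ry": 0,"rz": 0,"fingers": 0.1},{"dx": 0,"dy": 0,"dz": -20,"rx": 0,"ry": 0,"rz": 0,"fingers": 0.1},{"dx": 0,"dy": 0,"dz": -12,"rx": 0,"ry": 0,"rz": 0,"fingers": 0.1},{"dx": 0,"dy": 0,"dz": -8,"rx": 0,"ry": 0,"rz": 0,"fingers": 0.1},{"dx": 0,"dy": 0,"dz": 0,"rx": 0,"ry": 0,"rz": 0,"fingers": 0.1}]}}

```text
clock: 9.9
tcp_pos: [0.5809, 0.0429, 0.1689]
orientation: [-0.0, 0.131, 0.991, 0.0]
wrist_force: [-0.6, 0.2, 0.2]
finger_gap: 0.0385
```

>>> {"api": "servo_tool", "payload": {"deltas": [{"dx": 0,"dy": 0,"dz": 0,"rx": 0,"ry": 0,"rz": 0,"fingers": 1},{"dx": 0,"dy": 0,"dz": 0,"rx": 0,"ry": 0,"rz": 0,"fingers": 1},{"dx": 0,"dy": 0,"dz": 0,"rx": 0,"ry": 0,"rz": 0,"fingers": 1},{"dx": 0,"dy": 0,"dz": 0,"rx": 0,"ry": 0,"rz": 0,"fingers": 1}], "newtons": 50}}

```text
clock: 10.3
tcp_pos: [0.5814, 0.0429, 0.1698]
orientation: [0.001, 0.131, 0.991, 0.0]
wrist_force: [-0.2, -0.4, 2.1]
finger_gap: 0.0093
```

>>> {"api": "servo_tool", "payload": {"deltas": [{"dx": 0,"dy": 0,"dz": 10,"rx": 0,"ry": 0,"rz": 0,"fingers": 1},{"dx": 0,"dy": 0,"dz": 20,"rx": 0,"ry": 0,"rz": 0,"fingers": 1},{"dx": 0,"dy": 0,"dz": 20,"rx": 0,"ry": 0,"rz": 0,"fingers": 1},{"dx": 0,"dy": 0,"dz": 20,"rx": 0,"ry": 0,"rz": 0,"fingers": 1},{"dx": 0,"dy": 0,"dz": 5,"rx": 0,"ry": 0,"rz": 0,"fingers": 1},{"dx": 0,"dy": 0,"dz": 0,"rx": 0,"ry": 0,"rz": 0,"fingers": 1}]}}

```text
clock: 10.9
tcp_pos: [0.5814, 0.0428, 0.2448]
orientation: [0.001, 0.131, 0.991, 0.0]
wrist_force: [0.8, -0.2, -3.3]
finger_gap: 0.0093
```

>>> {"api": "servo_tool", "payload": {"deltas": [{"dx": 0,"dy": -15,"dz": 0,"rx": 0,"ry": 0,"rz": 0,"fingers": 1},{"dx": 0,"dy": -25,"dz": 0,"rx": 0,"ry": 0,"rz": 0,"fingers": 1},{"dx": 0,"dy": -30,"dz": 0,"rx": 0,"ry": 0,"rz": 0,"fingers": 1},{"dx": 0,"dy": -30,"dz": 0,"rx": 0,"ry": 0,"rz": 0,"fingers": 1},{"dx": 0,"dy": -30,"dz": 0,"rx": 0,"ry": 0,"rz": 0.027,"fingers": 1},{"dx": -20,"dy": -20,"dz": 0,"rx": 0,"ry": 0,"rz": 0.03,"fingers": 1},{"dx": -25,"dy": -20,"dz": 0,"rx": 0,"ry": 0,"rz": 0.03,"fingers": 1},{"dx": -25,"dy": -20,"dz": 0,"rx": 0,"ry": 0,"rz": 0.03,"fingers": 1}]}}

```text
clock: 11.7
tcp_pos: [0.5092, -0.1486, 0.2422]
orientation: [-0.001, 0.073, 0.997, 0.0]
wrist_force: [-0.3, -0.4, -2.7]
finger_gap: 0.0097
```

>>> {"api": "servo_tool", "payload": {"deltas": [{"dx": -25,"dy": -20,"dz": 0,"rx": 0,"ry": 0,"rz": 0.03,"fingers": 1},{"dx": -25,"dy": -20,"dz": 0,"rx": 0,"ry": 0,"rz": 0.03,"fingers": 1},{"dx": -20,"dy": -15,"dz": 0,"rx": 0,"ry": 0,"rz": 0,"fingers": 1},{"dx": -7,"dy": -8,"dz": 0,"rx": 0,"ry": 0,"rz": 0,"fingers": 1},{"dx": 0,"dy": 0,"dz": -10,"rx": 0,"ry": 0,"rz": 0,"fingers": 1},{"dx": 0,"dy": 0,"dz": -20,"rx": 0,"ry": 0,"rz": 0,"fingers": 1},{"dx": 0,"dy": 0,"dz": -20,"rx": 0,"ry": 0,"rz": 0,"fingers": 1},{"dx": 0,"dy": 0,"dz": 0,"rx": 0,"ry": 0,"rz": 0,"fingers": 1}]}}

```text
clock: 12.5
tcp_pos: [0.4329, -0.2085, 0.1904]
orientation: [-0.002, 0.043, 0.999, 0.002]
wrist_force: [-0.9, 0.1, -4.0]
finger_gap: 0.0091
```

```bash
python3 - <<'E'
from ov import *
s=env.get_state();print(s["clock"],s["tcp_pos"],s["orientation"],s["wrist_force"])
L=((.5462,-.2202),-.086)
zb=s["tcp_pos"][2]-.125
p=s["tcp_pos"][:2];q=s["orientation"];a=2*np.arctan2(q[2],q[1])-np.pi
C=(p,a);print("bottom z",zb,"yaw",a)
overlay("top",(340,140,460,260),5,[(*L,.165,.041,.042),(*C,.055,.024,zb+.035)],"pics/t2.png")
E
```

```text
12.5 [ 0.4329 -0.2085  0.1904] [-0.0025  0.0425  0.9991  0.0019] [-0.8817  0.1292 -4.0305]
bottom z 0.06543954231894494 yaw -0.08504530410045286
```

View pics/t2.png

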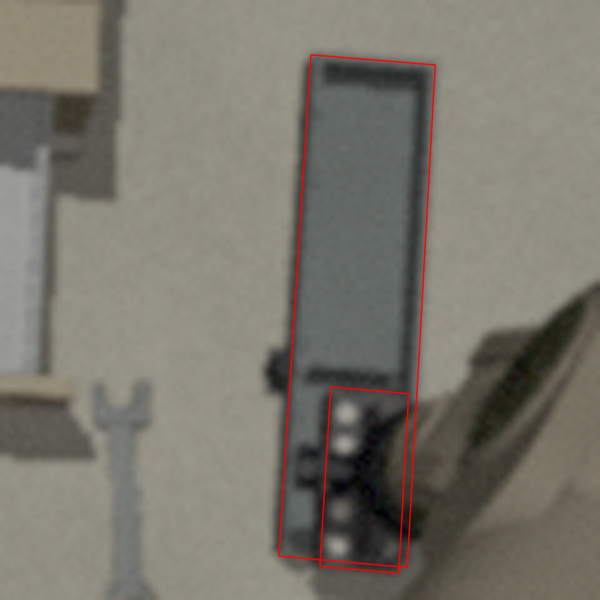

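The carrier sits above the lane entry with its yaw matching the lane's. The lane and carrier outlines share the same shift of about 1 px, so they agree relative to each other. Lowering now.

>>> {"api": "servo_tool", "payload": {"deltas": [{"dx": 0,"dy": -2,"dz": -15,"rx": 0,"ry": 0,"rz": 0,"fingers": 1},{"dx": 0,"dy": 0,"dz": -15,"rx": 0,"ry": 0,"rz": 0,"fingers": 1},{"dx": 0,"dy": 0,"dz": -12,"rx": 0,"ry": 0,"rz": 0,"fingers": 1},{"dx": 0,"dy": 0,"dz": -8,"rx": 0,"ry": 0,"rz": 0,"fingers": 1},{"dx": 0,"dy": 0,"dz": 0,"rx": 0,"ry": 0,"rz": 0,"fingers": 1},{"dx": 0,"dy": 0,"dz": 0,"rx": 0,"ry": 0,"rz": 0,"fingers": 1}]}}

```text
clock: 13.15
tcp_pos: [0.4343, -0.2122, 0.1442]
orientation: [0.0, 0.043, 0.999, -0.0]
wrist_force: [0.9, -0.0, -3.2]
finger_gap: 0.0092
```

>>> {"api": "servo_tool", "payload": {"deltas": [{"dx": 0,"dy": 0,"dz": -3,"rx": 0,"ry": 0,"rz": 0,"fingers": 1},{"dx": 0,"dy": 0,"dz": -2,"rx": 0,"ry": 0,"rz": 0,"fingers": 1},{"dx": 0,"dy": 0,"dz": 0,"rx": 0,"ry": 0,"rz": 0,"fingers": 1}]}}

```text
clock: 13.45
tcp_pos: [0.434, -0.2122, 0.1389]
orientation: [0.0, 0.043, 0.999, 0.0]
wrist_force: [0.1, 0.1, -2.5]
finger_gap: 0.0093
```

>>> {"api": "servo_tool", "payload": {"deltas": [{"dx": 0,"dy": 0,"dz": -3,"rx": 0,"ry": 0,"rz": 0,"fingers": 1},{"dx": 0,"dy": 0,"dz": -2,"rx": 0,"ry": 0,"rz": 0,"fingers": 1},{"dx": 0,"dy": 0,"dz": -1,"rx": 0,"ry": 0,"rz": 0,"fingers": 1},{"dx": 0,"dy": 0,"dz": 0,"rx": 0,"ry": 0,"rz": 0,"fingers": 1}]}}

```text
clock: 13.85
tcp_pos: [0.4338, -0.2121, 0.1327]
orientation: [-0.0, 0.043, 0.999, 0.0]
wrist_force: [0.2, 0.6, -3.7]
finger_gap: 0.0088
```

>>> {"api": "servo_tool", "payload": {"deltas": [{"dx": 0,"dy": 0,"dz": -1,"rx": 0,"ry": 0,"rz": 0,"fingers": 1},{"dx": 0,"dy": 0,"dz": 0,"rx": 0,"ry": 0,"rz": 0,"fingers": 1}]}}

```text
clock: 14.05
tcp_pos: [0.434, -0.2122, 0.1319]
orientation: [-0.0, 0.043, 0.999, 0.0]
wrist_force: [-0.7, 0.3, -2.8]
finger_gap: 0.0092
```

>>> {"api": "servo_tool", "payload": {"deltas": [{"dx": 0,"dy": 0,"dz": -1,"rx": 0,"ry": 0,"rz": 0,"fingers": 1},{"dx": 0,"dy": 0,"dz": 0,"rx": 0,"ry": 0,"rz": 0,"fingers": 1}]}}

```text
clock: 14.25
tcp_pos: [0.434, -0.2121, 0.1308]
orientation: [-0.0, 0.043, 0.999, 0.0]
wrist_force: [-0.0, 0.1, -3.4]
finger_gap: 0.0091
```

>>> {"api": "servo_tool", "payload": {"deltas": [{"dx": 0,"dy": 0,"dz": -1,"rx": 0,"ry": 0,"rz": 0,"fingers": 1},{"dx": 0,"dy": 0,"dz": 0,"rx": 0,"ry": 0,"rz": 0,"fingers": 1}]}}

```text
clock: 14.45
tcp_pos: [0.434, -0.2121, 0.1307]
orientation: [0.0, 0.043, 0.999, -0.0]
wrist_force: [-2.6, 2.5, 4.5]
finger_gap: 0.0095
```

The carrier is on the floor. Sliding along the lane.

>>> {"api": "servo_tool", "payload": {"deltas": [{"dx": 6,"dy": -0.5,"dz": 0.5,"rx": 0,"ry": 0,"rz": 0,"fingers": 1},{"dx": 10,"dy": -0.9,"dz": 0,"rx": 0,"ry": 0,"rz": 0,"fingers": 1},{"dx": 10,"dy": -0.9,"dz": 0,"rx": 0,"ry": 0,"rz": 0,"fingers": 1},{"dx": 10,"dy": -0.9,"dz": 0,"rx": 0,"ry": 0,"rz": 0,"fingers": 1},{"dx": 10,"dy": -0.9,"dz": 0,"rx": 0,"ry": 0,"rz": 0,"fingers": 1},{"dx": 10,"dy": -0.9,"dz": 0,"rx": 0,"ry": 0,"rz": 0,"fingers": 1}]}}

```text
clock: 15.05
tcp_pos: [0.4901, -0.2175, 0.1308]
orientation: [-0.001, 0.043, 0.999, -0.001]
wrist_force: [-5.2, -0.6, 4.3]
finger_gap: 0.009
```

>>> {"api": "servo_tool", "payload": {"deltas": [{"dx": 10,"dy": -0.9,"dz": 0,"rx": 0,"ry": 0,"rz": 0,"fingers": 1},{"dx": 10,"dy": -0.9,"dz": 0,"rx": 0,"ry": 0,"rz": 0,"fingers": 1},{"dx": 10,"dy": -0.9,"dz": 0,"rx": 0,"ry": 0,"rz": 0,"fingers": 1},{"dx": 10,"dy": -0.9,"dz": 0,"rx": 0,"ry": 0,"rz": 0,"fingers": 1},{"dx": 10,"dy": -0.9,"dz": 0,"rx": 0,"ry": 0,"rz": 0,"fingers": 1},{"dx": 10,"dy": -0.9,"dz": 0,"rx": 0,"ry": 0,"rz": 0,"fingers": 1},{"dx": 10,"dy": -0.9,"dz": 0,"rx": 0,"ry": 0,"rz": 0,"fingers": 1}]}}

```text
clock: 15.75
tcp_pos: [0.5606, -0.2237, 0.1307]
orientation: [-0.0, 0.043, 0.999, -0.0]
wrist_force: [-5.9, 1.8, 6.2]
finger_gap: 0.0094
```

>>> {"api": "servo_tool", "payload": {"deltas": [{"dx": 10,"dy": -0.9,"dz": 0,"rx": 0,"ry": 0,"rz": 0,"fingers": 1},{"dx": 10,"dy": -0.9,"dz": 0,"rx": 0,"ry": 0,"rz": 0,"fingers": 1},{"dx": 10,"dy": -0.9,"dz": 0,"rx": 0,"ry": 0,"rz": 0,"fingers": 1},{"dx": 10,"dy": -0.9,"dz": 0,"rx": 0,"ry": 0,"rz": 0,"fingers": 1},{"dx": 10,"dy": -0.9,"dz": 0,"rx": 0,"ry": 0,"rz": 0,"fingers": 1},{"dx": 10,"dy": -0.9,"dz": 0,"rx": 0,"ry": 0,"rz": 0,"fingers": 1},{"dx": 10,"dy": -0.9,"dz": 0,"rx": 0,"ry": 0,"rz": 0,"fingers": 1},{"dx": 7,"dy": -0.5,"dz": 0,"rx": 0,"ry": 0,"rz": 0,"fingers": 1}]}}

```text
clock: 16.55
tcp_pos: [0.6378, -0.2303, 0.1308]
orientation: [0.0, 0.043, 0.999, -0.0]
wrist_force: [-5.0, 0.5, 5.7]
finger_gap: 0.0094
```

>>> {"api": "servo_tool", "payload": {"deltas": [{"dx": 0,"dy": 0,"dz": 0,"rx": 0,"ry": 0,"rz": 0,"fingers": 1},{"dx": 0,"dy": 0,"dz": 0,"rx": 0,"ry": 0,"rz": 0,"fingers": 1}]}}

```text
clock: 16.75
tcp_pos: [0.6386, -0.2303, 0.1308]
orientation: [0.002, 0.043, 0.999, -0.0]
wrist_force: [2.0, 0.5, 2.4]
finger_gap: 0.0092
```

```bash
python3 - <<'E'
from ov import *
s=env.get_state();print(s["clock"],s["tcp_pos"],s["wrist_force"])
L=((.5462,-.2202),-.086);p=s["tcp_pos"][:2];C=(p,-.086)
d=p-np.array(L[0]);a=-.086;print("lane x,y",d@[np.cos(a),np.sin(a)],d@[-np.sin(a),np.cos(a)])
overlay("top",(340,140,460,260),5,[(*L,.165,.041,.042),(*C,.055,.024,.041)],"pics/t3.png")
overlay("scene",(230,120,370,240),5,[(*L,.165,.041,.042),(*C,.055,.024,.041)],"pics/s3.png")
E
```

```text
16.75 [ 0.6386 -0.2303  0.1308] [2.0404 0.5384 2.3933]
lane x,y 0.09295020930864072 -0.002154038504903383
```

View pics/t3.png

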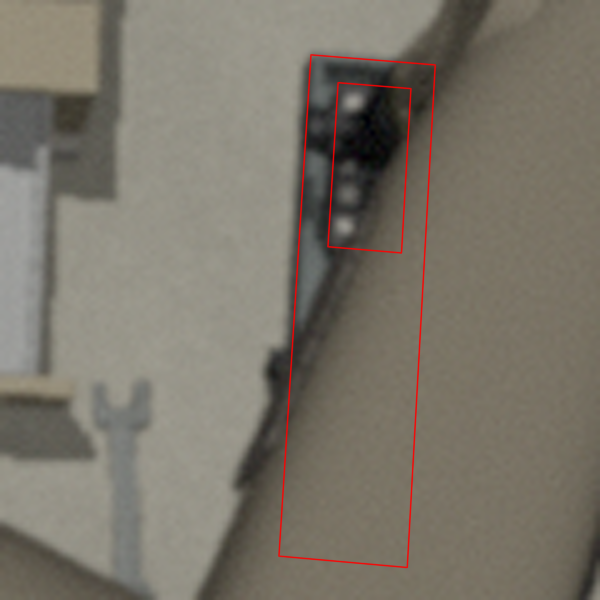

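The carrier stands at its planned place near the far end, and the leaf no longer lies along the +y wall. Releasing and lifting.

>>> {"api": "servo_tool", "payload": {"deltas": [{"dx": 0,"dy": 0,"dz": 0,"rx": 0,"ry": 0,"rz": 0,"fingers": 0.3},{"dx": 0,"dy": 0,"dz": 0,"rx": 0,"ry": 0,"rz": 0,"fingers": 0.3},{"dx": 0,"dy": 0,"dz": 0,"rx": 0,"ry": 0,"rz": 0,"fingers": 0.3},{"dx": 0,"dy": 0,"dz": 10,"rx": 0,"ry": 0,"rz": 0,"fingers": 0.3},{"dx": 0,"dy": 0,"dz": 20,"rx": 0,"ry": 0,"rz": 0,"fingers": 0.3},{"dx": 0,"dy": 0,"dz": 35,"rx": 0,"ry": 0,"rz": 0,"fingers": 0.3},{"dx": 0,"dy": 0,"dz": 45,"rx": 0,"ry": 0,"rz": 0,"fingers": 0.3},{"dx": 0,"dy": 0,"dz": 45,"rx": 0,"ry": 0,"rz": 0,"fingers": 0.3}]}}

```text
clock: 17.65
tcp_pos: [0.6364, -0.2301, 0.2873]
orientation: [-0.0, 0.043, 0.999, 0.0]
wrist_force: [1.0, 0.0, 0.5]
finger_gap: 0.0297
```

>>> {"api": "servo_tool", "payload": {"deltas": [{"dx": -25,"dy": 35,"dz": 10,"rx": 0,"ry": 0,"rz": 0,"fingers": 0.3},{"dx": -30,"dy": 35,"dz": 10,"rx": 0,"ry": 0,"rz": 0,"fingers": 0.3},{"dx": -30,"dy": 35,"dz": 0,"rx": 0,"ry": 0,"rz": 0,"fingers": 0.3},{"dx": -30,"dy": 35,"dz": 0,"rx": 0,"ry": 0,"rz": 0,"fingers": 0.3},{"dx": -30,"dy": 35,"dz": 0,"rx": 0,"ry": 0,"rz": 0,"fingers": 0.3},{"dx": -30,"dy": 35,"dz": 0,"rx": 0,"ry": 0,"rz": 0,"fingers": 0.3},{"dx": -30,"dy": 35,"dz": 0,"rx": 0,"ry": 0,"rz": 0,"fingers": 0.3},{"dx": -30,"dy": 35,"dz": 0,"rx": 0,"ry": 0,"rz": 0,"fingers": 0.3}]}}

```text
clock: 18.45
tcp_pos: [0.4004, 0.0508, 0.3062]
orientation: [0.001, 0.043, 0.999, 0.0]
wrist_force: [0.4, 1.1, 1.2]
finger_gap: 0.0298
```

```bash
python3 - <<'E'
from ov import *
s=env.get_state();print(s["clock"],s["tcp_pos"],s["wrist_force"])
r=read_camera("top")["img"][140:265,255:455,::-1]
cv2.imwrite("pics/t4.png",cv2.resize(r,None,fx=4,fy=4,interpolation=cv2.INTER_CUBIC))
E
```

```text
18.45 [0.4004 0.0508 0.3062] [0.3526 1.0969 1.1989]
```

View pics/t4.png

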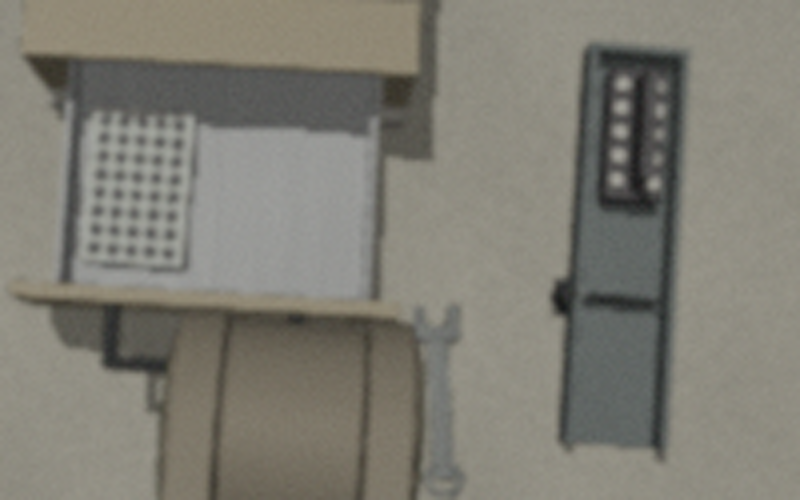

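The view shows the gate leaf shut across the lane at (585..655, 300) and the carrier upright at (600..668, 68..207), with its centre at lane x about 0.09. The plate, tray and spanner are unchanged. Handing in.

```bash
python3 -c "
from workcell import job
print(job.hand_in())"
```

```text
the job is handed in; nothing more can be done
None
```

I pulled the tray out to its stop, slid the vial carrier down the return lane and through the gate, released it there, and handed the job in at about 18.5 s. The hand-in gives no verdict, so the results below are my own checks.

- **Tray:** it moved 158 mm, then the pull force rose to 21 N at the stop. The last picture shows it still out.
- **Carrier:** I gripped it by the fin and lowered it until it touched the lane floor. I then slid it with about 6 N of resistance. The last picture shows it upright and released, with its centre about 88–93 mm past the lane's centre and about 2 mm off the centreline.
- **Gate:** the last picture shows it shut. I never measured how far it opened as the carrier passed. I infer it opened because the carrier went through.
- **Plate, bystanders and arm:** the plate lies in the tray where it was, and the spanner has not moved. I kept well clear of the jar, beaker, bottle and block but did not measure them again at the end. The arm is clear of everything.
- **Disagreement:** the two cameras and the arm differed by about 3 mm on the lane's position, well within the 11 mm of side clearance. The fin and bar grips read 1–1.5 mm thinner than stated, but both held.

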